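# Find the loaded sample can by heft and stand it open on the scale

## Robot

A 6-joint arm with a two-finger parallel gripper is mounted at the origin on the work surface. World frame = base frame: x ahead of the robot, y to its left, z up, the work surface at z = 0. Lengths are in m, angles in degrees, forces in N, time in s.
With the tool pointing down it reaches from about 0.4 to 0.825 m from the base axis. Payload 7 kg.
Tool frame: the origin (TCP) lies at the very end of the fingers, on their centre line; the grasp point (between the pads) lies behind it (r.grasp_offset is the z of the grasp point in the tool frame, in m); z points along the fingers, y is the direction in which the jaws open and shut (so a half turn about z gives the same grasp; the last joint's range is limited). The gripper opens to 88 mm and grips with 3 to 60 N. Pads are 19 mm wide; open, the fingers measure 130 mm over their backs; the gripper's body (78 mm by 193 mm) begins 47 mm behind the grasp point.
Start: joints at [-54.139, 20.546, 0.682, 0, -70.136, -16.507], TCP at [0.224, -0.637, 0.227] pointing down, gripper open.
Joint ranges: [-176.03, 176.03], [-82.01, 121.73], [-58.28, 71.71], [-173.87, 95.51], [-174.79, -0.11], [-173.66, 173.66]. Speed limits (degrees/s): [136.94, 136.94, 172.46, 180, 180, 180].

## Interface

Orientations are given as [roll, pitch, yaw] about the fixed x, y, z axes, in that order (R = Rz(yaw) Ry(pitch) Rx(roll)).
In Python, from plant import r gives the robot as it stands. The module is installed in compiled form; this text tells all that it offers.
- The arm moves only by the tool servo_tool, never from a script. Its argument "targets" is a list of rows, each an object of numbers: "dx", "dy", "dz": the shift along the world's x, y, z in cm; "spin": the turn about the world's z in rad; "grip": the opening in per cent of the stroke, from 0 (shut) to 100 (fully open). A call has exactly 10 rows; each row is the pose to reach, as a shift and turn from the pose commanded when the call began; what a row does not reach only later rows make up. A row lasts 1/12 s, in which the tool goes at most 41.7 mm and 7.16 degrees, less where a joint would pass 70% of its speed; a pose out of reach is approached as far as the arm can. A call with a gripper value outside its range is refused whole. The fingers move at their own pace and stop on an object; "squeeze" is the grip in N (left out, the last holds). Time passes only in rows, so rows that repeat a pose let the fingers close, or fill a call up. It gives the time, the measured TCP pose, the force and the opening at its end, in the units of the state.
- r.get_state(): the state, without advancing time (a new reading comes with each control period).
- r.capture(name): name is "scene" or "top"; returns the picture (480x640x3 uint8, blue, green, red); there is no depth.
- r.get_calibration(name): a dict with "K" (3x3 intrinsics, pixels), "extrinsics" (4x4, takes a point from camera to world coordinates). Camera axes: x right, y down, z forward; pixel columns grow to the right and rows downward; lengths in m; the calibration is good to about 2 mm. A picture is of the moment at which its call begins. get_calibration takes no time and is no camera call.
- r.close_job(): hands the job in, once; it reports no verdict.
Trained networks look in the newest picture that a camera, given by its name, has taken for a name from the list of things; names that differ only in an ending like _2 or _b are one class to them, and where a whole thing is asked for, a point or a joint stands for the part that bears it (a point fixed in the world has none). Each returns a list of dicts, best first, with "p" (0 to 1); they miss things now and then, are a little off and sometimes report something else, mostly with a low value. They report only what shows in the picture. A call takes as long as a camera call. They do not tell look-alikes from the thing itself.
- r.cut_out(name, camera): "mask" (480x640 bool, what is visible of it) and "extent" ([left, top, right, bottom] in pixels, round what is visible of it).
The state is a dict: "time_s": time; "joints": joint angles; "qd": joint speeds; "joint_torque": joint torques, N m; "tcp_pos": TCP position; "eef_rot": TCP orientation; "contact_force": force on the tool from outside, world axes, zero at the start; "moment": the same for the moment, N m; "gripper_width": finger opening in m.
Only numpy, scipy, OpenCV 4.12 (cv2) and the standard library are available. Lean on these libraries where they do the work, as an engineer would, in place of code of your own. Each camera call takes 0.05 s, during which the arm holds its last target. There are 200 camera calls.

## Task

One of the three identical lidded sample cans holds a core, the other two are empty: find out which by its weight, set that can down gently on the middle of the scale's pan, and lay its lid flat in the shallow steel tray, knob up, so that the can stands on the pan open. Leave the two empty cans standing closed where they were (a can you have lifted goes back to its place), and do not tip any can or disturb the mould, the brass weight or the spatula.

Things in the scene. Friction and masses are not known exactly. Their poses are not given: they have to be found in the camera images.
- can_a: One of three look-alike plain steel sample cans, upright, open at the top under its lid: outer diameter 62 mm, height 85 mm, wall 3 mm, floor 4 mm. Origin: centre of underside, z up. Exactly one of the three (any of them) holds a stone-like core 52 mm in diameter, 70 mm tall; the others only a thin card liner. A closed can weighs about 140 g empty, 420 to 570 g with the core.
- can_b: One of three look-alike plain steel sample cans, upright, open at the top under its lid: outer diameter 62 mm, height 85 mm, wall 3 mm, floor 4 mm. Origin: centre of underside, z up. Exactly one of the three (any of them) holds a stone-like core 52 mm in diameter, 70 mm tall; the others only a thin card liner. A closed can weighs about 140 g empty, 420 to 570 g with the core.
- can_c: One of three look-alike plain steel sample cans, upright, open at the top under its lid: outer diameter 62 mm, height 85 mm, wall 3 mm, floor 4 mm. Origin: centre of underside, z up. Exactly one of the three (any of them) holds a stone-like core 52 mm in diameter, 70 mm tall; the others only a thin card liner. A closed can weighs about 140 g empty, 420 to 570 g with the core.
- lid_a: Loose steel lid, closed on can_a at the start, 40 g: disc of diameter 59 mm, 6 mm thick; below it a plug of diameter 51 mm, 8 mm deep, inside the can (2.5 mm play); on top a round knob, diameter 20 mm, from 6 to 28 mm above the origin. Origin: centre of the disc's underside (85 mm above the can's origin when closed, 8 mm above a surface when lying on its plug); z up through the knob.
- lid_b: Loose steel lid, closed on can_b at the start, 40 g: disc of diameter 59 mm, 6 mm thick; below it a plug of diameter 51 mm, 8 mm deep, inside the can (2.5 mm play); on top a round knob, diameter 20 mm, from 6 to 28 mm above the origin. Origin: centre of the disc's underside (85 mm above the can's origin when closed, 8 mm above a surface when lying on its plug); z up through the knob.
- lid_c: Loose steel lid, closed on can_c at the start, 40 g: disc of diameter 59 mm, 6 mm thick; below it a plug of diameter 51 mm, 8 mm deep, inside the can (2.5 mm play); on top a round knob, diameter 20 mm, from 6 to 28 mm above the origin. Origin: centre of the disc's underside (85 mm above the can's origin when closed, 8 mm above a surface when lying on its plug); z up through the knob.
- scale: White bench scale, fixed: housing 170 mm (its x) by 160 mm (its y), 42 mm tall, display on its -x side. Origin: centre of its underside on the bench. It carries a round steel pan on a spring.
- pan_top (a point): Centre of the upper face of the scale's pan, a flat round plate of diameter 140 mm, 60 mm above the bench when unloaded; it moves with the pan.
- pan (a joint): How far the pan has sunk under its load (m): 0 unloaded, about 1.1 mm per newton (an empty can 1 to 2 mm, the can with the core 4 to 6 mm), stop at 10 mm.
- tray: Shallow open tray of dark steel, fixed: 160 mm (its x) by 200 mm (its y), walls 20 mm tall and 3 mm thick, floor not over 4 mm thick. Origin: centre of its underside on the bench.
- mould: Bystander: heavy dark steel mould ring, upright, outer diameter 104 mm, 110 mm tall. Origin: centre of its underside.
- weight: Bystander: brass calibration weight with a knob, diameter 44 mm, 70 mm tall. Origin: centre of its underside.
- spatula: Bystander: spatula lying on the bench along its own x, about 250 mm long, a few centimetres wide.
Things that resemble listed ones, but are neither listed nor needed, are in the scene too. What is shaped like the lid_c but blue or green is not meant.

How it is judged (in metres and radians):
At the end, for the whole second after the job is handed in: The can with the core stands upright, open and still on the pan, within 45 mm of its centre (pan sunk over 3 mm); its lid lies knob up on the tray's floor, fully inside; the other two cans stand upright within 40 mm of where they were, each closed by its own lid (within 7 mm of centre) (value of joint pan above 0.003 m and (((horizontal distance between can_a and pan_top below 0.045 m and z of can_a in the frame of pan_top between -0.006 and 0.006 m and angle between can_a's own z axis and vertical below 0.1 rad and linear speed of each of can_a, lid_a below 0.02 m/s and x of lid_a in the frame of tray between -0.06 and 0.06 m and y of lid_a in the frame of tray between -0.08 and 0.08 m and z of lid_a in the frame of tray below 0.017 m and angle between lid_a's own z axis and vertical below 0.15 rad) and (distance of can_b from where it was at the start of the episode below 0.04 m and height (world z) of can_b below 0.008 m and angle between can_b's own z axis and vertical below 0.1 rad and horizontal distance between lid_b and can_b below 0.007 m and z of lid_b in the frame of can_b between 0.081 and 0.09 m and linear speed of can_b below 0.02 m/s) and (distance of can_c from where it was at the start of the episode below 0.04 m and height (world z) of can_c below 0.008 m and angle between can_c's own z axis and vertical below 0.1 rad and horizontal distance between lid_c and can_c below 0.007 m and z of lid_c in the frame of can_c between 0.081 and 0.09 m and linear speed of can_c below 0.02 m/s)) or ((horizontal distance between can_b and pan_top below 0.045 m and z of can_b in the frame of pan_top between -0.006 and 0.006 m and angle between can_b's own z axis and vertical below 0.1 rad and linear speed of each of can_b, lid_b below 0.02 m/s and x of lid_b in the frame of tray between -0.06 and 0.06 m and y of lid_b in the frame of tray between -0.08 and 0.08 m and z of lid_b in the frame of tray below 0.017 m and angle between lid_b's own z axis and vertical below 0.15 rad) and (distance of can_a from where it was at the start of the episode below 0.04 m and height (world z) of can_a below 0.008 m and angle between can_a's own z axis and vertical below 0.1 rad and horizontal distance between lid_a and can_a below 0.007 m and z of lid_a in the frame of can_a between 0.081 and 0.09 m and linear speed of can_a below 0.02 m/s) and (distance of can_c from where it was at the start of the episode below 0.04 m and height (world z) of can_c below 0.008 m and angle between can_c's own z axis and vertical below 0.1 rad and horizontal distance between lid_c and can_c below 0.007 m and z of lid_c in the frame of can_c between 0.081 and 0.09 m and linear speed of can_c below 0.02 m/s)) or ((horizontal distance between can_c and pan_top below 0.045 m and z of can_c in the frame of pan_top between -0.006 and 0.006 m and angle between can_c's own z axis and vertical below 0.1 rad and linear speed of each of can_c, lid_c below 0.02 m/s and x of lid_c in the frame of tray between -0.06 and 0.06 m and y of lid_c in the frame of tray between -0.08 and 0.08 m and z of lid_c in the frame of tray below 0.017 m and angle between lid_c's own z axis and vertical below 0.15 rad) and (distance of can_a from where it was at the start of the episode below 0.04 m and height (world z) of can_a below 0.008 m and angle between can_a's own z axis and vertical below 0.1 rad and horizontal distance between lid_a and can_a below 0.007 m and z of lid_a in the frame of can_a between 0.081 and 0.09 m and linear speed of can_a below 0.02 m/s) and (distance of can_b from where it was at the start of the episode below 0.04 m and height (world z) of can_b below 0.008 m and angle between can_b's own z axis and vertical below 0.1 rad and horizontal distance between lid_b and can_b below 0.007 m and z of lid_b in the frame of can_b between 0.081 and 0.09 m and linear speed of can_b below 0.02 m/s)))); the robot touches nothing.
It fails at once if a can is tipped by more than 0.7 rad (angle between any of can_a, can_b, can_c's own z axis and vertical above 0.7 rad).
It fails at once if the scale is struck or pressed with more than 40 N (contact force between scale and anything else above 40 N).
It fails at once if the mould, the weight or the spatula is moved by more than 20 mm (distance of any of mould, weight, spatula from where it was at the start of the episode above 0.02 m).
It also fails if it takes over 72 s, if anything falls off the work surface, if the arm or the gripper's body presses on something with over 40 N, if the wrist force passes 120 N, or if a joint passes its speed limit or range.

## Working session

There is one attempt and no reset: what is moved stays moved. The work goes in short steps, Python scripts to look and compute and a tool call to move; the robot and the scene stay as the last step left them, time stands still between calls to the robot, and variables do not carry over. Pictures are saved under pics/ and viewed, about 8 in all and at most 12, crops included, and the job is handed in when it is done.

Besides the shell and the picture viewer there is one more tool, called after "Request:" as name(argument=value, ...) on one line, values as JSON. servo_tool: Moves the arm, as the interface text tells. Its arguments: {"type":"object","properties":{"targets":{"type":"array"},"squeeze":{"type":"number"}},"required":["targets"]}

```bash
mkdir -p pics
cat > h.py <<'E'
import numpy as np, cv2
from plant import r
def proj(P,cam):
    c=r.get_calibration(cam);K=np.array(c["K"]);T=np.linalg.inv(np.array(c["extrinsics"]))
    P=np.atleast_2d(P);p=(T[:3,:3]@P.T+T[:3,3:]);q=K@p;return (q[:2]/q[2]).T
def back(uv,z,cam):
    c=r.get_calibration(cam);K=np.array(c["K"]);E=np.array(c["extrinsics"])
    d=E[:3,:3]@np.linalg.inv(K)@np.array([uv[0],uv[1],1.]);o=E[:3,3]
    return o+d*(z-o[2])/d[2]
E
python3 - <<'E'
from h import *
for c in("scene","top"):
    im=r.capture(c);cv2.imwrite(f"pics/{c}0.png",im)
    E=np.array(r.get_calibration(c)["extrinsics"]);print(c,E[:3,3].round(3),E[:3,2].round(2))
    for n in("can_a","lid_a","scale","pan_top","tray","mould","weight","spatula"):
        for d in r.cut_out(n,c):
            if d["p"]>.2:
                m=d["mask"];ys,xs=np.nonzero(m);print(c,n,round(d["p"],2),np.round(d["extent"]),xs.mean().round(),ys.mean().round(), back((xs.mean(),ys.mean()),0.05,c).round(3)[:2])
s=r.get_state();print(s, r.grasp_offset)
E
```

```text
scene [0.926 0.712 1.159] [-0.31 -0.52 -0.79]
scene can_a 0.97 [364. 270. 394. 300.] 378.0 287.0 [0.461 0.197]
scene can_a 0.77 [285. 177. 307. 198.] 295.0 188.0 [ 0.469 -0.218]
scene can_a 0.72 [326. 220. 348. 241.] 337.0 229.0 [ 0.448 -0.018]
scene can_a 0.4 [419. 325. 442. 349.] 432.0 338.0 [0.435 0.38 ]
scene lid_a 0.8 [364. 259. 394. 278.] 380.0 270.0 [0.426 0.157]
scene lid_a 0.59 [309. 165. 328. 181.] 318.0 173.0 [ 0.379 -0.234]
scene lid_a 0.58 [302. 200. 324. 218.] 315.0 208.0 [ 0.459 -0.119]
scene lid_a 0.57 [329. 206. 347. 218.] 337.0 212.0 [ 0.414 -0.071]
scene lid_a 0.47 [286. 160. 307. 177.] 294.0 172.0 [ 0.439 -0.278]
scene scale 0.68 [206. 199. 286. 273.] 246.0 235.0 [ 0.672 -0.136]
scene scale 0.62 [418. 324. 442. 351.] 431.0 338.0 [0.435 0.38 ]
scene scale 0.44 [259. 282. 358. 376.] 307.0 327.0 [0.673 0.196]
scene pan_top 0.59 [221. 208. 273. 246.] 245.0 228.0 [ 0.664 -0.162]
scene tray 0.8 [259. 281. 353. 375.] 306.0 326.0 [0.674 0.195]
scene mould 0.76 [380. 345. 425. 408.] 401.0 374.0 [0.551 0.414]
scene weight 0.85 [421. 324. 442. 349.] 432.0 337.0 [0.433 0.38 ]
[... 1058 characters left out ...]
0 262.0 [ 0.508 -0.433]
{'time_s': 0.9, 'joints': array([-5.41397233e+01,  2.05448890e+01,  6.83238903e-01, -4.31327737e-04,
       -7.01388074e+01, -1.65071920e+01]), 'qd': array([-0.06290864, -0.06588744, -0.09108727, -0.08990416, -0.09804141,
       -0.0509764 ]), 'joint_torque': array([-3.85229678e-04, -5.82355034e+01,  2.93307674e+01,  7.00261429e+00,
        1.26235906e-02, -1.68571819e-05]), 'tcp_pos': array([ 0.2236631 , -0.63683489,  0.22658624]), 'eef_rot': array([ 1.79999446e+02,  2.58941882e-04, -1.60647062e+02]), 'contact_force': array([ 0.07597969, -0.23675774, -0.31517499]), 'moment': array([ 0.04403429,  0.0178838 , -0.03726109]), 'gripper_width': 0.08743612098286832} -0.0188
```

Run:
```python
import cv2
a=cv2.imread("pics/scene0.png")[130:420,190:460];b=cv2.imread("pics/top0.png")[150:350,110:540]
cv2.imwrite("pics/s1.png",cv2.resize(a,(540,580),interpolation=cv2.INTER_CUBIC));cv2.imwrite("pics/t1.png",cv2.resize(b,(774,360),interpolation=cv2.INTER_CUBIC))
```

```text
(no output)
```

View pics/s1.png

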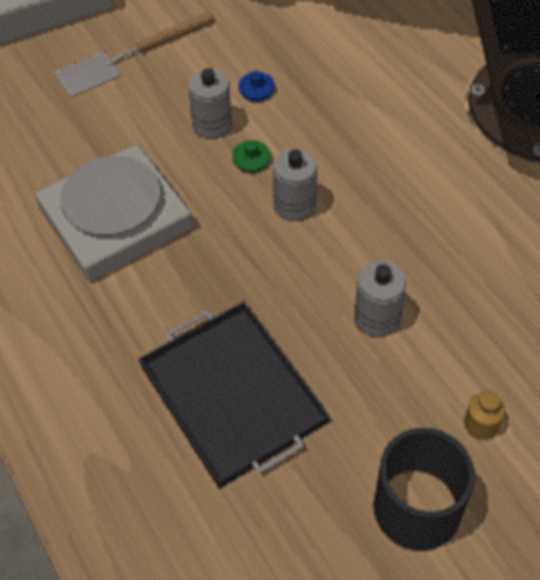

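View pics/t1.png

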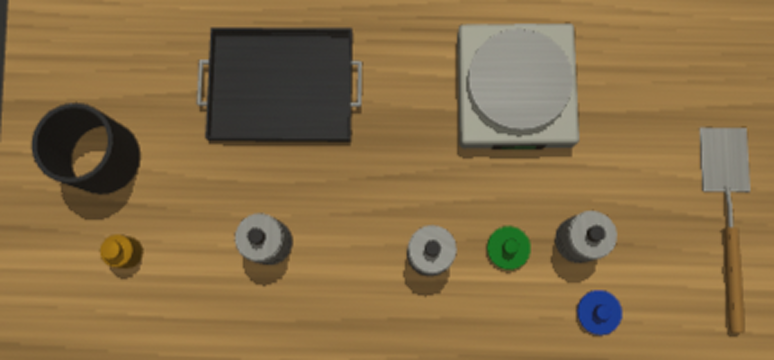

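Crops show three closed steel cans in a row: knobs at top-picture pixels of about (253,282), (350,288) and (441,280). The green and blue lids are decoys. The scale is on the right, the tray centre-left, the mould and weight far left, and the spatula far right. I'll triangulate the knobs next.

Run:
```python
from h import *
from scipy.optimize import least_squares
t=cv2.imread("pics/top0.png").astype(int).sum(2);s=cv2.imread("pics/scene0.png").astype(int).sum(2)
def blob(g,u,v,R=7):
    w=g[v-R:v+R+1,u-R:u+R+1];m=(w<w.min()+90).astype(np.uint8)
    n,l,st,c=cv2.connectedComponentsWithStats(m);k=1+st[1:,4].argmax();return c[k]+[u-R,v-R],st[k,4]
for (tu,tv),(su,sv) in [((253,282),(381,266)),((350,288),(337,209)),((441,280),(294,169))]:
    a,na=blob(t,tu,tv);b,nb=blob(s,su,sv)
    f=lambda P:np.r_[proj(P,"top")[0]-a,proj(P,"scene")[0]-b]
    q=least_squares(f,[.45,0,.1]);print(a.round(1),na,b.round(1),nb,q.x.round(4),abs(q.fun).max().round(2),"z=.102:",back(a,.102,"top").round(4),back(b,.102,"scene").round(4))
r.capture("top")
d=r.cut_out("pan_top","top")[0];ys,xs=np.nonzero(d["mask"]);print("pan",back((xs.mean(),ys.mean()),.06,"top"))
d=r.cut_out("tray","top")[0];ys,xs=np.nonzero(d["mask"]);print("tray",back((xs.mean(),ys.mean()),.01,"top"))
```

```text
[252.  281.3] 62 [381.2 267.2] 52 [0.4426 0.1757 0.1   ] 0.52 z=.102: [0.4432 0.1747 0.102 ] [0.4424 0.1775 0.102 ]
[349.5 288. ] 60 [337.4 209.8] 39 [ 0.433  -0.0436  0.0998] 0.48 z=.102: [ 0.4335 -0.044   0.102 ] [ 0.433  -0.0411  0.102 ]
[440.  279.9] 63 [293.9 169.1] 28 [ 0.4559 -0.2456  0.0988] 0.51 z=.102: [ 0.4563 -0.2454  0.102 ] [ 0.4563 -0.2415  0.102 ]
pan [ 0.66519958 -0.15973921  0.06      ]
tray [0.66627247 0.16937483 0.01      ]
```

Request:
servo_tool(targets=[{"dx": 2, "dy": 3.4}, {"dx": 4, "dy": 6.8}, {"dx": 6, "dy": 10.2}, {"dx": 8, "dy": 13.6}, {"dx": 10, "dy": 17}, {"dx": 12, "dy": 20.4}, {"dx": 14, "dy": 23.8}, {"dx": 16, "dy": 27.2}, {"dx": 18, "dy": 30.6}, {"dx": 20, "dy": 34}])

```text
validation failed for argument at $.ta...
```

Request:
servo_tool(targets=[{"dx": 2, "dy": 3.4, "dz": 0, "spin": 0, "grip": 100}, {"dx": 4, "dy": 6.8, "dz": 0, "spin": 0, "grip": 100}, {"dx": 6, "dy": 10.2, "dz": 0, "spin": 0, "grip": 100}, {"dx": 8, "dy": 13.6, "dz": 0, "spin": 0, "grip": 100}, {"dx": 10, "dy": 17, "dz": 0, "spin": 0, "grip": 100}, {"dx": 12, "dy": 20.4, "dz": 0, "spin": 0, "grip": 100}, {"dx": 14, "dy": 23.8, "dz": 0, "spin": 0, "grip": 100}, {"dx": 16, "dy": 27.2, "dz": 0, "spin": 0, "grip": 100}, {"dx": 18, "dy": 30.6, "dz": 0, "spin": 0, "grip": 100}, {"dx": 20, "dy": 34, "dz": 0, "spin": 0, "grip": 100}], squeeze=25)

```text
time_s: 1.88
tcp_pos: [0.4243, -0.2951, 0.227]
eef_rot: [-180.0, 0.0, -160.6]
contact_force: [0.9, -0.0, -0.4]
gripper_width: 0.0877
```

Request:
servo_tool(targets=[{"dx": 1.6, "dy": 2.6, "dz": 0, "spin": 0, "grip": 100}, {"dx": 3.2, "dy": 5.1, "dz": 0, "spin": 0, "grip": 100}, {"dx": 3.2, "dy": 5.1, "dz": -2.5, "spin": 0, "grip": 100}, {"dx": 3.2, "dy": 5.1, "dz": -5.5, "spin": 0, "grip": 100}, {"dx": 3.2, "dy": 5.1, "dz": -8.5, "spin": 0, "grip": 100}, {"dx": 3.2, "dy": 5.1, "dz": -11.5, "spin": 0, "grip": 100}, {"dx": 3.2, "dy": 5.1, "dz": -14, "spin": 0, "grip": 100}, {"dx": 3.2, "dy": 5.1, "dz": -16, "spin": 0, "grip": 100}, {"dx": 3.2, "dy": 5.1, "dz": -17.2, "spin": 0, "grip": 100}, {"dx": 3.2, "dy": 5.1, "dz": -17.2, "spin": 0, "grip": 100}])

```text
time_s: 2.72
tcp_pos: [0.4539, -0.2455, 0.052]
eef_rot: [179.9, -0.2, -160.7]
contact_force: [-0.1, 0.0, 0.5]
gripper_width: 0.0876
```

Request:
servo_tool(targets=[{"dx": 0, "dy": 0, "dz": 0, "spin": 0, "grip": 60}, {"dx": 0, "dy": 0, "dz": 0, "spin": 0, "grip": 60}, {"dx": 0, "dy": 0, "dz": 0, "spin": 0, "grip": 60}, {"dx": 0, "dy": 0, "dz": 0, "spin": 0, "grip": 60}, {"dx": 0, "dy": 0, "dz": 0, "spin": 0, "grip": 60}, {"dx": 0, "dy": 0, "dz": 0, "spin": 0, "grip": 60}, {"dx": 0, "dy": 0, "dz": 0.5, "spin": 0, "grip": 60}, {"dx": 0, "dy": 0, "dz": 1, "spin": 0, "grip": 60}, {"dx": 0, "dy": 0, "dz": 1, "spin": 0, "grip": 60}, {"dx": 0, "dy": 0, "dz": 1, "spin": 0, "grip": 60}])

```text
time_s: 3.55
tcp_pos: [0.4558, -0.2458, 0.0649]
eef_rot: [-180.0, 0.0, -160.6]
contact_force: [-0.5, 1.0, -1.7]
gripper_width: 0.0627
```

Run:
```python
from h import *
f=[]
for i in range(8):
    r.capture("top");f.append(r.get_state()["contact_force"])
print(np.mean(f,0),np.std(f,0))
cv2.imwrite("pics/c.png",r.capture("scene"))
```

```text
[ 0.04973251  0.08306481 -1.4361328 ] [0.54294239 0.39513433 0.34089901]
```

Request:
servo_tool(targets=[{"dx": 0, "dy": 0, "dz": -0.5, "spin": 0, "grip": 60}, {"dx": 0, "dy": 0, "dz": -0.95, "spin": 0, "grip": 60}, {"dx": 0, "dy": 0, "dz": -0.95, "spin": 0, "grip": 60}, {"dx": 0, "dy": 0, "dz": -0.95, "spin": 0, "grip": 100}, {"dx": 0, "dy": 0, "dz": -0.95, "spin": 0, "grip": 100}, {"dx": 0, "dy": 0, "dz": -0.95, "spin": 0, "grip": 100}, {"dx": 0, "dy": 0, "dz": -0.95, "spin": 0, "grip": 100}, {"dx": 0, "dy": 0, "dz": 1, "spin": 0, "grip": 100}, {"dx": 0, "dy": 0, "dz": 4.5, "spin": 0, "grip": 100}, {"dx": 0, "dy": 0, "dz": 8.5, "spin": 0, "grip": 100}])

```text
time_s: 4.83
tcp_pos: [0.454, -0.2455, 0.1488]
eef_rot: [179.9, -0.2, -160.7]
contact_force: [2.8, -0.4, -0.1]
gripper_width: 0.0874
```

Request:
servo_tool(targets=[{"dx": -0.4, "dy": 3.4, "dz": 0, "spin": 0, "grip": 100}, {"dx": -0.8, "dy": 6.8, "dz": 0, "spin": 0, "grip": 100}, {"dx": -1.2, "dy": 10.2, "dz": 0, "spin": 0, "grip": 100}, {"dx": -1.6, "dy": 13.6, "dz": 0, "spin": 0, "grip": 100}, {"dx": -2, "dy": 17, "dz": 0, "spin": 0, "grip": 100}, {"dx": -2.3, "dy": 20.1, "dz": 0, "spin": 0, "grip": 100}, {"dx": -2.3, "dy": 20.1, "dz": 0, "spin": 0, "grip": 100}, {"dx": -2.3, "dy": 20.1, "dz": -2.5, "spin": 0, "grip": 100}, {"dx": -2.3, "dy": 20.1, "dz": -5, "spin": 0, "grip": 100}, {"dx": -2.3, "dy": 20.1, "dz": -7.5, "spin": 0, "grip": 100}])

```text
time_s: 5.67
tcp_pos: [0.4331, -0.0444, 0.0742]
eef_rot: [180.0, 0.1, -160.6]
contact_force: [0.1, -0.8, -0.2]
gripper_width: 0.0878
```

Request:
servo_tool(targets=[{"dx": 0, "dy": 0, "dz": -1.2, "spin": 0, "grip": 100}, {"dx": 0, "dy": 0, "dz": -2, "spin": 0, "grip": 60}, {"dx": 0, "dy": 0, "dz": -2, "spin": 0, "grip": 60}, {"dx": 0, "dy": 0, "dz": -2, "spin": 0, "grip": 60}, {"dx": 0, "dy": 0, "dz": -2, "spin": 0, "grip": 60}, {"dx": 0, "dy": 0, "dz": -2, "spin": 0, "grip": 60}, {"dx": 0, "dy": 0, "dz": -2, "spin": 0, "grip": 60}, {"dx": 0, "dy": 0, "dz": -1.5, "spin": 0, "grip": 60}, {"dx": 0, "dy": 0, "dz": -1, "spin": 0, "grip": 60}, {"dx": 0, "dy": 0, "dz": -1, "spin": 0, "grip": 60}])

```text
time_s: 6.5
tcp_pos: [0.433, -0.0448, 0.0656]
eef_rot: [-180.0, 0.1, -160.6]
contact_force: [-0.4, -0.5, -3.9]
gripper_width: 0.0604
```

Run:
```python
from h import *
f=[]
for i in range(8):
    r.capture("top");f.append(r.get_state()["contact_force"])
print(np.mean(f,0),np.std(f,0),r.get_state()["tcp_pos"])
im=r.capture("scene");cv2.imwrite("pics/b.png",cv2.resize(im[130:420,190:460],(540,580),interpolation=cv2.INTER_CUBIC))
```

```text
[ 0.20017095  0.39721083 -4.39280975] [0.30116231 0.54895878 0.4149867 ] [ 0.43251966 -0.04488385  0.06436458]
```

View pics/b.png

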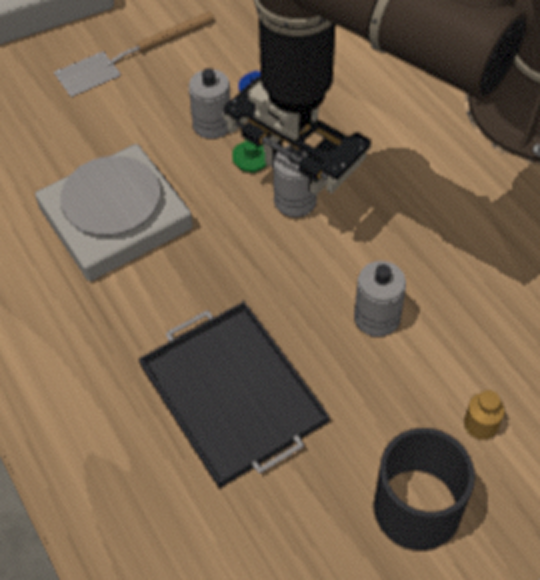

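Can B weighs about 4.4 N lifted against 1.4 N for can C, so B holds the core. In the picture, can C still stands closed at crop (210,105) and can B is in the gripper. Next I carry B to the pan.

Request:
servo_tool(targets=[{"dx": 0, "dy": 0, "dz": 2, "spin": 0, "grip": 60}, {"dx": 0, "dy": 0, "dz": 4.5, "spin": 0, "grip": 60}, {"dx": 0, "dy": 0, "dz": 7, "spin": 0, "grip": 60}, {"dx": 1, "dy": -0.5, "dz": 9, "spin": 0, "grip": 60}, {"dx": 3, "dy": -1.5, "dz": 9.5, "spin": 0, "grip": 60}, {"dx": 5.5, "dy": -2.7, "dz": 9.5, "spin": 0, "grip": 60}, {"dx": 8, "dy": -4, "dz": 9.5, "spin": 0, "grip": 60}, {"dx": 10.5, "dy": -5.2, "dz": 9.5, "spin": 0, "grip": 60}, {"dx": 13, "dy": -6.5, "dz": 9.5, "spin": 0, "grip": 60}, {"dx": 15.5, "dy": -7.7, "dz": 9.5, "spin": 0, "grip": 60}])

```text
time_s: 7.78
tcp_pos: [0.5885, -0.1226, 0.1589]
eef_rot: [180.0, -0.0, -160.7]
contact_force: [0.2, 0.5, -4.5]
gripper_width: 0.0601
```

Request:
servo_tool(targets=[{"dx": 2.5, "dy": -1.3, "dz": 0, "spin": 0, "grip": 60}, {"dx": 5, "dy": -2.5, "dz": 0, "spin": 0, "grip": 60}, {"dx": 6.8, "dy": -3.4, "dz": 0, "spin": 0, "grip": 60}, {"dx": 7.6, "dy": -3.8, "dz": 0, "spin": 0, "grip": 60}, {"dx": 7.6, "dy": -3.8, "dz": 0, "spin": 0, "grip": 60}, {"dx": 7.6, "dy": -3.8, "dz": -1, "spin": 0, "grip": 60}, {"dx": 7.6, "dy": -3.8, "dz": -2, "spin": 0, "grip": 60}, {"dx": 7.6, "dy": -3.8, "dz": -3, "spin": 0, "grip": 60}, {"dx": 7.6, "dy": -3.8, "dz": -3.5, "spin": 0, "grip": 60}, {"dx": 7.6, "dy": -3.8, "dz": -3.5, "spin": 0, "grip": 60}])

```text
time_s: 8.62
tcp_pos: [0.662, -0.1593, 0.1225]
eef_rot: [179.9, -0.2, -160.6]
contact_force: [0.3, -0.4, -4.4]
gripper_width: 0.0606
```

Run:
```python
from h import *
f=[]
for i in range(4):
    im=r.capture("scene");f.append(r.get_state()["contact_force"])
print(np.mean(f,0),r.get_state()["tcp_pos"])
cv2.imwrite("pics/p.png",cv2.resize(im[130:330,150:390],(720,600),interpolation=cv2.INTER_CUBIC))
```

```text
[ 0.31815482  0.22612701 -4.08243108] [ 0.6640145  -0.1597506   0.12523969]
```

View pics/p.png

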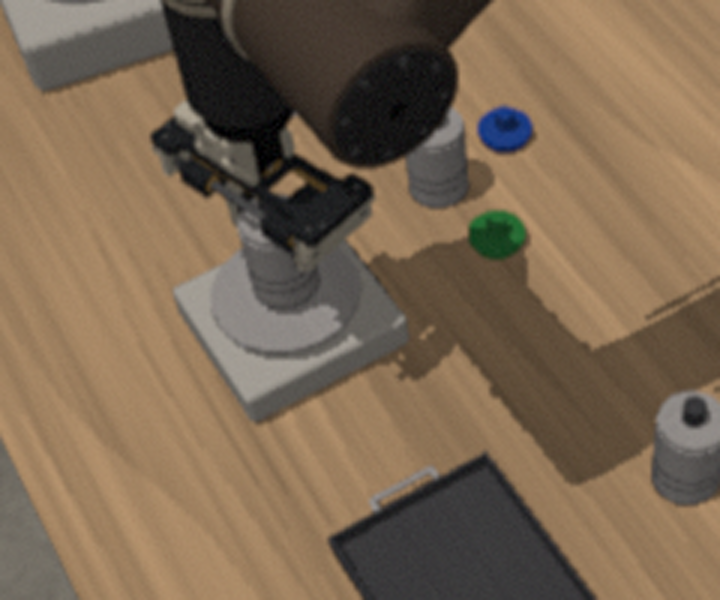

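The can hangs about 1 cm over the pan, near its middle (can base at crop (285,290), pan centre about (285,290)). I lower it gently.

Request:
servo_tool(targets=[{"dx": 0, "dy": 0, "dz": -0.3, "spin": 0, "grip": 60}, {"dx": 0, "dy": 0, "dz": -0.6, "spin": 0, "grip": 60}, {"dx": 0, "dy": 0, "dz": -0.8, "spin": 0, "grip": 60}, {"dx": 0, "dy": 0, "dz": -1.0, "spin": 0, "grip": 60}, {"dx": 0, "dy": 0, "dz": -1.1, "spin": 0, "grip": 60}, {"dx": 0, "dy": 0, "dz": -1.2, "spin": 0, "grip": 60}, {"dx": 0, "dy": 0, "dz": -1.3, "spin": 0, "grip": 60}, {"dx": 0, "dy": 0, "dz": -1.4, "spin": 0, "grip": 60}, {"dx": 0, "dy": 0, "dz": -1.5, "spin": 0, "grip": 60}, {"dx": 0, "dy": 0, "dz": -1.5, "spin": 0, "grip": 60}])

```text
time_s: 9.65
tcp_pos: [0.6637, -0.1598, 0.1098]
eef_rot: [-180.0, 0.0, -160.6]
contact_force: [-2.8, 0.6, 2.0]
gripper_width: 0.0604
```

Request:
servo_tool(targets=[{"dx": 0, "dy": 0, "dz": 0.15, "spin": 0, "grip": 60}, {"dx": 0, "dy": 0, "dz": 0.15, "spin": 0, "grip": 72}, {"dx": 0, "dy": 0, "dz": 0.15, "spin": 0, "grip": 85}, {"dx": 0, "dy": 0, "dz": 0.15, "spin": 0, "grip": 100}, {"dx": 0, "dy": 0, "dz": 0.15, "spin": 0, "grip": 100}, {"dx": 0, "dy": 0, "dz": 0.15, "spin": 0, "grip": 100}, {"dx": 0, "dy": 0, "dz": 1.5, "spin": 0, "grip": 100}, {"dx": 0, "dy": 0, "dz": 3, "spin": 0, "grip": 100}, {"dx": 0, "dy": 0, "dz": 4, "spin": 0, "grip": 100}, {"dx": 0, "dy": 0, "dz": 4, "spin": 0, "grip": 100}])

```text
time_s: 10.48
tcp_pos: [0.6652, -0.1601, 0.1523]
eef_rot: [-179.9, 0.2, -160.6]
contact_force: [0.1, 0.4, 0.6]
gripper_width: 0.0879
```

Run:
```python
from h import *
im=r.capture("scene");print(r.get_state()["tcp_pos"],r.get_state()["gripper_width"],r.get_state()["contact_force"])
cv2.imwrite("pics/q.png",cv2.resize(im[150:290,190:340],(640,600),interpolation=cv2.INTER_CUBIC))
p=r.get_state()["tcp_pos"];print((proj(p,"scene")[0]-[190,150])*[4.267,4.286])
```

```text
[ 0.66452192 -0.15986927  0.15084744] 0.08738399902786992 [ 0.43314168  0.03944706 -0.04807228]
[212.72902307 234.04609889]
```

View pics/q.png

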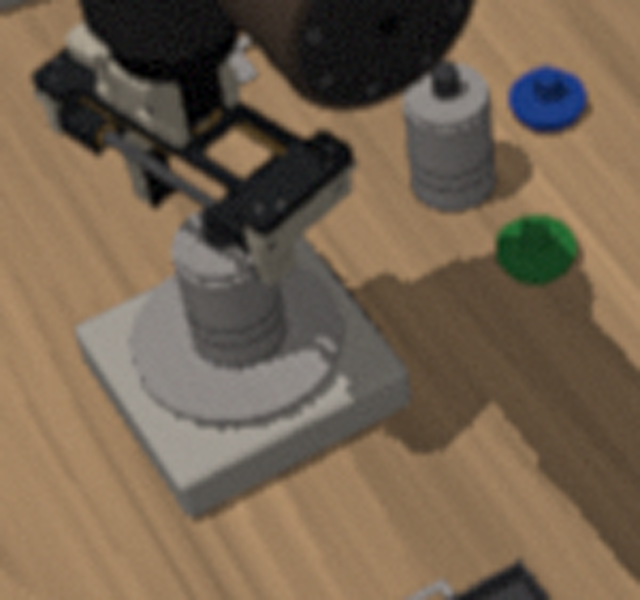

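The can stands closed on the pan, base at crop (238,335) close to the pan centre, and the open fingers straddle the knob. Gripping it now.

Request:
servo_tool(targets=[{"dx": 0, "dy": 0, "dz": -0.1, "spin": 0, "grip": 70}, {"dx": 0, "dy": 0, "dz": -0.1, "spin": 0, "grip": 45}, {"dx": 0, "dy": 0, "dz": -0.1, "spin": 0, "grip": 30}, {"dx": 0, "dy": 0, "dz": -0.1, "spin": 0, "grip": 24}, {"dx": 0, "dy": 0, "dz": -0.1, "spin": 0, "grip": 15}, {"dx": 0, "dy": 0, "dz": -0.1, "spin": 0, "grip": 15}, {"dx": 0, "dy": 0, "dz": -0.1, "spin": 0, "grip": 15}, {"dx": 0, "dy": 0, "dz": -0.1, "spin": 0, "grip": 15}, {"dx": 0, "dy": 0, "dz": -0.1, "spin": 0, "grip": 15}, {"dx": 0, "dy": 0, "dz": -0.1, "spin": 0, "grip": 15}], squeeze=12)

```text
time_s: 11.37
tcp_pos: [0.6637, -0.1598, 0.1486]
eef_rot: [180.0, 0.0, -160.6]
contact_force: [0.0, 0.2, 0.5]
gripper_width: 0.0264
```

Request:
servo_tool(targets=[{"dx": 0, "dy": 0, "dz": 0.3, "spin": 0, "grip": 15}, {"dx": 0, "dy": 0, "dz": 0.7, "spin": 0, "grip": 15}, {"dx": 0, "dy": 0, "dz": 1.1, "spin": 0, "grip": 15}, {"dx": 0, "dy": 0, "dz": 1.5, "spin": 0, "grip": 15}, {"dx": 0, "dy": 0, "dz": 2, "spin": 0, "grip": 15}, {"dx": 0, "dy": 0, "dz": 3, "spin": 0, "grip": 15}, {"dx": 0, "dy": 0, "dz": 4, "spin": 0, "grip": 15}, {"dx": 0, "dy": 0, "dz": 5, "spin": 0, "grip": 15}, {"dx": 0, "dy": 0, "dz": 5, "spin": 0, "grip": 15}, {"dx": 0, "dy": 0, "dz": 5, "spin": 0, "grip": 15}])

```text
time_s: 12.2
tcp_pos: [0.6642, -0.1598, 0.1998]
eef_rot: [-180.0, 0.1, -160.6]
contact_force: [-0.6, 0.3, -0.7]
gripper_width: 0.0194
```

Run:
```python
from h import *
im=r.capture("scene");s=r.get_state();print(s["tcp_pos"],s["gripper_width"],s["contact_force"])
cv2.imwrite("pics/q2.png",cv2.resize(im[130:290,180:340],(600,600),interpolation=cv2.INTER_CUBIC))
```

```text
[ 0.66367611 -0.15974902  0.19882662] 0.019620738610917107 [-0.05159209  0.67481909 -0.3523812 ]
```

View pics/q2.png

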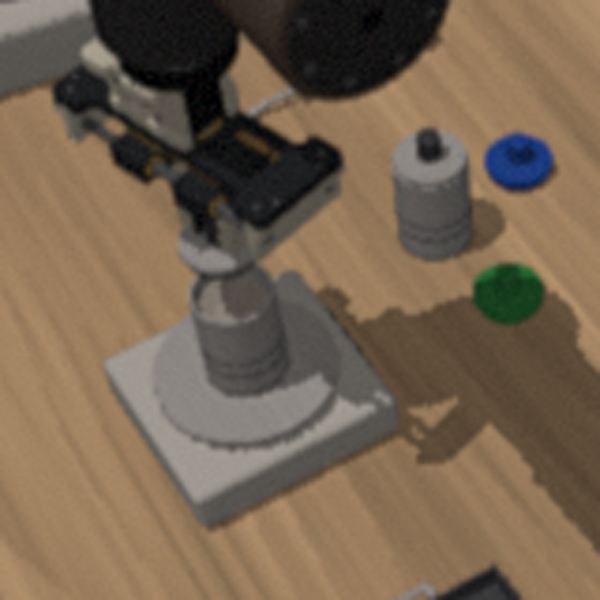

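The lid is held level (crop (215,250)) and the can stands open on the pan. Carrying the lid to the tray.

Request:
servo_tool(targets=[{"dx": 0, "dy": 1.5, "dz": 0, "spin": 0, "grip": 15}, {"dx": 0, "dy": 4.5, "dz": 0, "spin": 0, "grip": 15}, {"dx": 0, "dy": 7.5, "dz": 0, "spin": 0, "grip": 15}, {"dx": 0, "dy": 10.5, "dz": 0, "spin": 0, "grip": 15}, {"dx": 0, "dy": 13.5, "dz": -1, "spin": 0, "grip": 15}, {"dx": 0, "dy": 16.5, "dz": -3, "spin": 0, "grip": 15}, {"dx": 0, "dy": 19.5, "dz": -5, "spin": 0, "grip": 15}, {"dx": 0, "dy": 22.5, "dz": -7, "spin": 0, "grip": 15}, {"dx": 0, "dy": 25.5, "dz": -8, "spin": 0, "grip": 15}, {"dx": 0, "dy": 28.5, "dz": -9, "spin": 0, "grip": 15}])

```text
time_s: 13.08
tcp_pos: [0.6623, 0.1268, 0.1066]
eef_rot: [-180.0, -0.1, -160.6]
contact_force: [0.4, -0.3, -0.1]
gripper_width: 0.0195
```

Request:
servo_tool(targets=[{"dx": 0, "dy": 2.5, "dz": 0, "spin": 0, "grip": 15}, {"dx": 0, "dy": 4, "dz": 0, "spin": 0, "grip": 15}, {"dx": 0, "dy": 4.3, "dz": -1, "spin": 0, "grip": 15}, {"dx": 0, "dy": 4.3, "dz": -2.5, "spin": 0, "grip": 15}, {"dx": 0, "dy": 4.3, "dz": -4, "spin": 0, "grip": 15}, {"dx": 0, "dy": 4.3, "dz": -5.5, "spin": 0, "grip": 15}, {"dx": 0, "dy": 4.3, "dz": -6.5, "spin": 0, "grip": 15}, {"dx": 0, "dy": 4.3, "dz": -7.2, "spin": 0, "grip": 15}, {"dx": 0, "dy": 4.3, "dz": -7.5, "spin": 0, "grip": 15}, {"dx": 0, "dy": 4.3, "dz": -7.5, "spin": 0, "grip": 15}])

```text
time_s: 13.92
tcp_pos: [0.6635, 0.1677, 0.033]
eef_rot: [-180.0, -0.1, -160.7]
contact_force: [0.3, -0.8, -0.4]
gripper_width: 0.0196
```

Request:
servo_tool(targets=[{"dx": 0, "dy": 0, "dz": -0.1, "spin": 0, "grip": 15}, {"dx": 0, "dy": 0, "dz": -0.2, "spin": 0, "grip": 15}, {"dx": 0, "dy": 0, "dz": -0.3, "spin": 0, "grip": 15}, {"dx": 0, "dy": 0, "dz": -0.4, "spin": 0, "grip": 15}, {"dx": 0, "dy": 0, "dz": -0.45, "spin": 0, "grip": 15}, {"dx": 0, "dy": 0, "dz": -0.5, "spin": 0, "grip": 15}, {"dx": 0, "dy": 0, "dz": -0.55, "spin": 0, "grip": 15}, {"dx": 0, "dy": 0, "dz": -0.6, "spin": 0, "grip": 15}, {"dx": 0, "dy": 0, "dz": -0.6, "spin": 0, "grip": 15}, {"dx": 0, "dy": 0, "dz": -0.6, "spin": 0, "grip": 15}])

```text
time_s: 14.75
tcp_pos: [0.6636, 0.1681, 0.0275]
eef_rot: [-180.0, -0.0, -160.6]
contact_force: [0.6, 0.3, -1.0]
gripper_width: 0.0193
```

Request:
servo_tool(targets=[{"dx": 0, "dy": 0, "dz": -0.1, "spin": 0, "grip": 15}, {"dx": 0, "dy": 0, "dz": -0.2, "spin": 0, "grip": 15}, {"dx": 0, "dy": 0, "dz": -0.3, "spin": 0, "grip": 15}, {"dx": 0, "dy": 0, "dz": -0.3, "spin": 0, "grip": 15}, {"dx": 0, "dy": 0, "dz": -0.35, "spin": 0, "grip": 15}, {"dx": 0, "dy": 0, "dz": -0.35, "spin": 0, "grip": 15}, {"dx": 0, "dy": 0, "dz": -0.4, "spin": 0, "grip": 15}, {"dx": 0, "dy": 0, "dz": -0.4, "spin": 0, "grip": 15}, {"dx": 0, "dy": 0, "dz": -0.4, "spin": 0, "grip": 15}, {"dx": 0, "dy": 0, "dz": -0.4, "spin": 0, "grip": 15}])

```text
time_s: 15.58
tcp_pos: [0.6637, 0.1682, 0.0236]
eef_rot: [180.0, 0.0, -160.6]
contact_force: [0.5, 1.0, -1.3]
gripper_width: 0.0197
```

Run:
```python
from h import *
f=[]
for i in range(4): r.capture("top");f.append(r.get_state()["contact_force"])
print(np.mean(f,0),r.get_state()["tcp_pos"])
```

```text
[ 0.15680234 -0.03500697 -0.41254583] [0.6637276  0.16816352 0.02361187]
```

Request:
servo_tool(targets=[{"dx": 0, "dy": 0, "dz": -0.05, "spin": 0, "grip": 15}, {"dx": 0, "dy": 0, "dz": -0.1, "spin": 0, "grip": 15}, {"dx": 0, "dy": 0, "dz": -0.15, "spin": 0, "grip": 15}, {"dx": 0, "dy": 0, "dz": -0.2, "spin": 0, "grip": 15}, {"dx": 0, "dy": 0, "dz": -0.2, "spin": 0, "grip": 15}, {"dx": 0, "dy": 0, "dz": -0.2, "spin": 0, "grip": 15}, {"dx": 0, "dy": 0, "dz": -0.2, "spin": 0, "grip": 15}, {"dx": 0, "dy": 0, "dz": -0.2, "spin": 0, "grip": 15}, {"dx": 0, "dy": 0, "dz": -0.2, "spin": 0, "grip": 15}, {"dx": 0, "dy": 0, "dz": -0.2, "spin": 0, "grip": 15}])

```text
time_s: 16.62
tcp_pos: [0.6637, 0.1681, 0.0217]
eef_rot: [-180.0, 0.0, -160.6]
contact_force: [-0.3, -0.3, 2.2]
gripper_width: 0.0198
```

Run:
```python
from h import *
f=[]
for i in range(4): r.capture("top");f.append(r.get_state()["contact_force"])
print(np.mean(f,0),r.get_state()["tcp_pos"])
```

```text
[-1.2060295   0.00268893  2.3074261 ] [0.66369503 0.16817461 0.02166106]
```

Contact with the tray floor (about +2.3 N). I release and rise, then move back clear for a final look.

Request:
servo_tool(targets=[{"dx": 0, "dy": 0, "dz": 0.05, "spin": 0, "grip": 25}, {"dx": 0, "dy": 0, "dz": 0.05, "spin": 0, "grip": 40}, {"dx": 0, "dy": 0, "dz": 0.1, "spin": 0, "grip": 60}, {"dx": 0, "dy": 0, "dz": 0.1, "spin": 0, "grip": 60}, {"dx": 0, "dy": 0, "dz": 0.1, "spin": 0, "grip": 60}, {"dx": 0, "dy": 0, "dz": 2, "spin": 0, "grip": 60}, {"dx": 0, "dy": 0, "dz": 5, "spin": 0, "grip": 60}, {"dx": 0, "dy": 0, "dz": 8.5, "spin": 0, "grip": 60}, {"dx": 0, "dy": 0, "dz": 12, "spin": 0, "grip": 60}, {"dx": 0, "dy": 0, "dz": 15.5, "spin": 0, "grip": 60}])

```text
time_s: 17.65
tcp_pos: [0.6634, 0.168, 0.178]
eef_rot: [-180.0, -0.0, -160.6]
contact_force: [0.5, -0.2, 0.4]
gripper_width: 0.0527
```

Request:
servo_tool(targets=[{"dx": -1.5, "dy": 0, "dz": 2, "spin": 0, "grip": 60}, {"dx": -4, "dy": 0, "dz": 3, "spin": 0, "grip": 60}, {"dx": -6.5, "dy": 0, "dz": 4, "spin": 0, "grip": 60}, {"dx": -9, "dy": 0, "dz": 5, "spin": 0, "grip": 60}, {"dx": -11.5, "dy": -1, "dz": 5, "spin": 0, "grip": 60}, {"dx": -14, "dy": -2.5, "dz": 5, "spin": 0, "grip": 60}, {"dx": -16.5, "dy": -4, "dz": 5, "spin": 0, "grip": 60}, {"dx": -18.5, "dy": -5.5, "dz": 5, "spin": 0, "grip": 60}, {"dx": -20, "dy": -7, "dz": 5, "spin": 0, "grip": 60}, {"dx": -20, "dy": -7, "dz": 5, "spin": 0, "grip": 60}])

```text
time_s: 18.48
tcp_pos: [0.4609, 0.0961, 0.2271]
eef_rot: [180.0, 0.0, -160.7]
contact_force: [-0.9, -0.8, 0.2]
gripper_width: 0.0523
```

Run:
```python
from h import *
a=r.capture("scene")[130:420,190:460];t=r.capture("top");b=t[150:350,110:540]
cv2.imwrite("pics/f1.png",np.hstack([cv2.resize(a,(540,580),interpolation=cv2.INTER_CUBIC),cv2.rotate(cv2.resize(b,(540,252)),cv2.ROTATE_90_CLOCKWISE)[:540] if 0 else np.zeros((580,4,3),np.uint8)]))
cv2.imwrite("pics/f2.png",cv2.resize(b,(774,360),interpolation=cv2.INTER_CUBIC))
for n in("can_a","lid_a"):
  for d in r.cut_out(n,"top"):
    ys,xs=np.nonzero(d["mask"]);print(n,round(d["p"],2),back((xs.mean(),ys.mean()),.02,"top").round(3)[:2])
```

```text
can_a 0.74 [ 0.68  -0.168]
can_a 0.7 [0.429 0.155]
can_a 0.47 [ 0.451 -0.229]
lid_a 0.73 [ 0.463 -0.263]
lid_a 0.65 [ 0.362 -0.271]
lid_a 0.59 [ 0.444 -0.15 ]
```

View pics/f1.png

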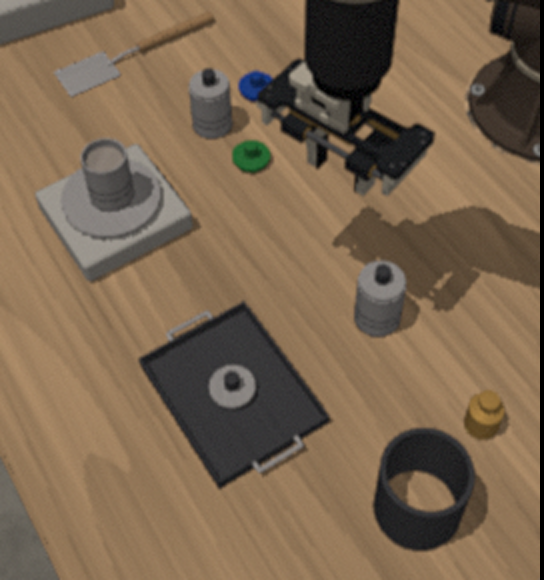

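View pics/f2.png

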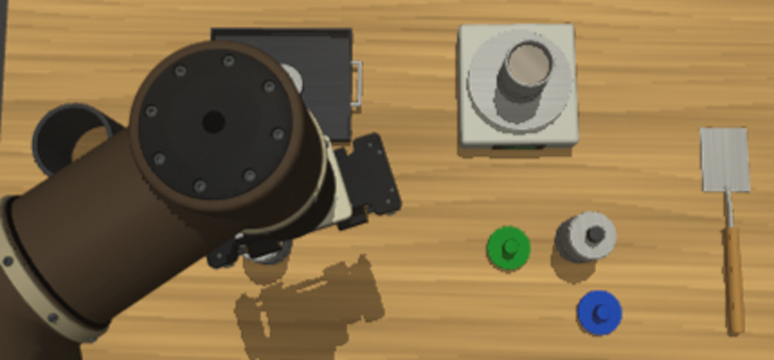

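The scene picture shows the can open on the pan at crop (108,175), the lid flat and knob up mid-tray at (232,385), and both other cans closed at their old positions. The top picture shows the core inside the can on the pan. Handing in.

```bash
python3 -c "
from plant import r
r.close_job();print(r.get_state()['time_s'])"
```

```text
the job is handed in; nothing more can be done
the job is handed in; nothing more can be done
```

The can with the core now stands open near the middle of the scale's pan, and its lid lies flat, knob up, in the middle of the tray. The job is handed in; the last clock reading, just before that, was 18.5 s. No verdict is reported.

- **Finding the core:** I lifted two cans about 1 cm each. The right one (smallest y) read about 1.4 N (empty), and I put it back. The middle one read about 4.4 N, so it holds the core. I never lifted the left one.
- **Final pictures:** They show the core in the open can, and both other cans closed and, by eye, where they were. The mould, weight and spatula also look unmoved.
- **Not measured:** I did not read how far the pan had sunk. The lifted weight suggests about 4.8 mm, against the 3 mm needed. Lid tilt and final speeds were judged only by eye.
- **Detector miss:** In the last top picture the detector did not find the lid in the tray because the arm hid most of it. The scene picture shows it clearly.
- **Lid grip:** The fingers were still closing on the knob when the lid's lift began. It still came off level and was set down at about 2 N.
- **Refused call:** The first move call was rejected because rows need all five fields; nothing moved.

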